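# Close the splash screen's vent panel with the hook pole

### The job

Take the hook pole from its rack, put its hook through the brass ring eye near the top of the tilted-back blue vent panel, and with it pull the panel upright and firmly home against its seal: keep a pull of more than 12 newtons on it for about half a second, but never load the screen with more than 25 (the eye would tear out). Then unhook, leaving the panel shut, and lay the pole gently back in its rack as it was. Only the pole may touch the screen; leave the bottle, the jar and the beaker where they stand.

Things in the scene. Friction and masses are not known exactly. Their poses are not given: they have to be found in the camera images.
- pole: Loose hook pole, 0.2 kg. Origin: centre of its wooden handle (box 150 x 24 x 30 along x, y, z; balance point within 25); x towards the hook, z up as it lies. Grip across y. A steel shank, 11 across, runs along x to x = 255. There the hook, a round tooth 8 across, turns off sideways from (255,0,0) to (247,34,0): tip towards +y, leaning back a little so a pulled eye slides to the shank.
- pole_hook (a point): Point on the tooth's axis at (250, 20, 0) in the pole's frame, past the middle of the tooth. Axes as the pole's.
- rack: Fixed grey rack. Origin: centre of its underside, z up. The pole lies along its x, hook to +x, pole origin right above the rack's, 65 higher. Two saddles 14 thick at x = -60 and 60, 50 high; on each, two cheeks flaring from 41 apart to 46 at the top, 69 high. Between the saddles 106 is free for fingers, above a base plate 10 thick.
- screen: Fixed bench splash screen: grey foot 400 wide (50 to the front, 90 to the back), two posts 316 high and 340 apart, clear lower pane, blue-framed vent panel above. Origin: under the middle of the panel, on the bench, z up; its front faces its -x (where the bottles stand), the hinge line runs along its y. It carries the panel and the eye.
- flap (a joint): Opening of the bottom-hung vent panel, rad: 0 shut (upright), up to 1.0 as its top leans back to the screen's +x. Panel 320 wide, 168 high, 0.35 to 0.65 kg. Stiff hinge (0.75 N m friction), stays where left; swinging it takes about 4 to 8 N at the eye. At 0 it meets a firm seal: a hard stop that gives under 1 mm, so the load there rises fast.
- flap_eye (a point): Centre of the brass ring eye: clear hole 20, wire 5 thick; mid-width on the panel's front, 150 from the hinge line up the panel and 32 in front of its middle plane. The hole runs along the screen's y: with the pole pointing along the screen's +x, the hook enters sideways, moving to +y. Turns with the panel: x square to it (backwards), y the hinge line, z up the panel.
- flap_hinge (a point): On the hinge line, at the panel's middle, 130 above the bench. Seen from here in the screen's axes the eye is at (-32, 0, 150) when shut; at opening a it is turned by a about +y (z towards +x).
- amber_bottle: Amber reagent bottle with white cap, 54 in diameter, 115 high, stands in front of the screen; origin at the centre of its underside. Leave alone.
- white_jar: White plastic jar with orange lid, 52 in diameter, 75 high; origin at the centre of its underside. Leave alone.
- beaker: Glass beaker, 68 in diameter, 85 high; origin at the centre of its underside. Leave alone.
There are look-alikes about, which are no part of the job. What is meant by the rack is not turquoise, and is the smaller of those in its own colour.

How it is judged:
On the way, in this order (a step that is already met when the one before it is completed fails the run):
1. the hook is through the ring eye (distance between pole_hook and flap_eye below 0.014 m), for 0.1 s.
2. with the hook in the eye the panel is shut and pulled against its seal with 12 to 25 N for 0.4 s (value of joint flap below 0.03 rad and distance between pole_hook and flap_eye below 0.026 m and contact force between pole and screen above 12 N), for 0.4 s.
At the end, for the whole second after the job is handed in: The panel is shut (opening under 0.04 rad), and the pole lies still in its rack as at the start: hook towards the rack's +x, handle within 30 mm along and 12 mm across, seated on the saddles (origin 58 to 70 mm above the rack's), level within 0.1 rad, clear of the screen (value of joint flap below 0.04 rad and x of pole in the frame of rack between -0.03 and 0.03 m and y of pole in the frame of rack between -0.012 and 0.012 m and z of pole in the frame of rack between 0.058 and 0.07 m and x of pole_hook in the frame of rack above 0.1 m and angle between pole's own z axis and vertical below 0.1 rad and linear speed of pole below 0.02 m/s and contact force between pole and screen below 0.1 N); the robot touches nothing.
It fails at once if the pole loads the screen, panel or eye with more than 25 N (contact force between pole and screen above 25 N).
It fails at once if the robot itself touches the screen or panel (contact force between any of the fingers, the arm and screen above 0.5 N).
It fails at once if the pole is dropped or rammed into the rack (over 60 N) (contact force between pole and rack above 60 N).
It fails at once if a bystander is shifted by more than 15 mm (distance of any of amber_bottle, white_jar, beaker from where it was at the start of the episode above 0.015 m).
It also fails if it takes over 72 s, if anything falls off the work surface, if the arm or the gripper's body presses on something with over 40 N, if the wrist force passes 120 N, or if a joint passes its speed limit or range.

### The arm

A 6-joint arm with a two-finger parallel gripper is mounted at the origin on the work surface. World frame = base frame: x ahead of the robot, y to its left, z up, the work surface at z = 0. Lengths are in m, angles in rad, forces in N, time in s.
With the tool pointing down it reaches from about 0.275 to 0.825 m from the base axis. Payload 4.9 kg.
Tool frame: the origin (TCP) lies on the centre line of the jaws, within the pads' length; the fingertips stand 22 mm ahead of it and the grasp point (between the pads) lies 3 mm ahead of it; y points along the fingers, z is the direction in which the jaws open and shut, and the axes are right-handed (so a half turn about y gives the same grasp; the last joint's range is limited). The gripper opens to 85 mm and grips with 20 to 120 N. Pads are 22 mm wide; open, the fingers measure 114 mm over their backs; the gripper's body (76 mm by 85 mm) begins 54 mm behind the grasp point. The pads swing forward as they close: fully open they stand 13 mm farther back than shut.
Start: joints at [1.067, 0.326, -0.193, 1.052, 0, 1.437], TCP at [0.199, 0.513, 0.253] pointing down, gripper open.
Joint ranges: [-2.65, 2.65], [-0.97, 1.79], [-1.3, 1.35], [-1.93, 2.1], [-1.47, 1.37], [-3.14, 3.14]. Speed limits (rad/s): [2.57, 2.57, 3.14, 3.14, 3.14, 3.14].

### API

Orientations are given as [roll, pitch, yaw] about the fixed x, y, z axes, in that order (R = Rz(yaw) Ry(pitch) Rx(roll)).
In Python, from bench import get_state, read_camera, job_done gives the robot as it stands.
- The arm moves only by the shell command python3 -m handwheel 'ROWS' [FORCE]. ROWS is a JSON object of lists of equal length, an entry for each row: "xyz": the shift along the world's x, y, z each as a share of 100 cm, from -1 to 1, a list of three; "delta_rot": the turn, a rotation vector about the world's x, y, z each as a share of 90 degrees, from -1 to 1, a list of three; "gripper": the opening in per cent of the stroke, from 0 (shut) to 100 (fully open). A call has 1 to 5 rows; each row is the pose to reach, as a shift and turn from the pose commanded when the call began; what a row does not reach only later rows make up. A row lasts 1/12 s, in which the tool goes at most 41.7 mm and 7.16 degrees, less where a joint would pass 70% of its speed; a pose out of reach is approached as far as the arm can. A call with a number of a shift or a turn outside -1 to 1 is refused whole. A call with a gripper value outside its range is refused whole. The fingers move at their own pace and stop on an object; FORCE is the grip in N (left out, the last holds). Time passes only in rows, so rows that repeat a pose let the fingers close. It gives the time, the measured TCP pose, the force and the opening at its end, in the units of the state.
- get_state(): the state, without advancing time (a new reading comes with each control period).
- read_camera(name): name is "side" or "top" or "wrist"; returns a dict with "color" (384x512x3 uint8, red, green, blue), "depth" (384x512 float32, m along the optical axis (not along the pixel's ray), 0 where there is no reading), "camera_matrix" (3x3 intrinsics, pixels), "k1" (the pictures are not rectified: a ray, as slopes to the right and down, at radius r is drawn at 1 + k1 r^2 times it, then the intrinsics apply), "R" (3x3) and "t" (3): a world point X has camera coordinates R X + t. Camera axes: x right, y down, z forward; pixel columns grow to the right and rows downward; lengths in m; the calibration is good to about 2 mm. A picture is of the moment at which its call begins.
- job_done(): hands the job in, once; it reports no verdict.
The state is a dict: "clock": time; "joint_positions": joint angles; "joint_vel": joint speeds; "joint_efforts": joint torques, N m; "position": TCP position; "eef_rot": TCP orientation; "ft_force": force on the tool from outside, world axes, zero at the start; "torque": the same for the moment, N m; "gripper_width": finger opening in m.
Only numpy, scipy, OpenCV 4.12 (cv2) and the standard library are available. Lean on these libraries where they do the work, as an engineer would, in place of code of your own. Each camera call takes 0.05 s, during which the arm holds its last target.

## Working session

There is one attempt and no reset: what is moved stays moved. The work goes in short steps, Python scripts to look and compute and a shell command to move; the robot and the scene stay as the last step left them, time stands still between calls to the robot, and variables do not carry over. Pictures are saved under pics/ and viewed, and the job is handed in when it is done.

```bash
ls; mkdir -p pics; cat > h.py <<'E'
import numpy as np, cv2
from bench import get_state, read_camera, job_done
def snap(n,f):
    c=read_camera(n); cv2.imwrite(f'pics/{f}.png',c['color'][:,:,::-1]); np.savez(f'pics/{f}.npz',**c); return c
def load(f): return dict(np.load(f'pics/{f}.npz'))
def ray(c,u,v):
    K=c['camera_matrix'];k=float(c['k1'])
    d=np.array([(u-K[0,2])/K[0,0],(v-K[1,2])/K[1,1]]);s=d.copy()
    for _ in range(30): s=d/(1+k*(s@s))
    R=c['R'];o=-R.T@c['t']; return o,R.T@np.array([s[0],s[1],1.])
def onz(c,u,v,z):
    o,d=ray(c,u,v); return o+d*(z-o[2])/d[2]
def dep(c,u,v):
    o,d=ray(c,u,v); return o+d*float(c['depth'][int(round(v)),int(round(u))])
def tri(c1,p1,c2,p2):
    o1,d1=ray(c1,*p1);o2,d2=ray(c2,*p2)
    A=np.stack([d1,-d2],1);s=np.linalg.lstsq(A,o2-o1,rcond=None)[0]
    a=o1+d1*s[0];b=o2+d2*s[1];return (a+b)/2,np.linalg.norm(a-b)
def proj(c,X):
    p=c['R']@np.asarray(X)+c['t'];s=p[:2]/p[2];s=s*(1+float(c['k1'])*(s@s));K=c['camera_matrix'];return K[0,0]*s[0]+K[0,2],K[1,1]*s[1]+K[1,2]
E
python3 - <<'E'
from h import *
for n in ['side','top','wrist']:
    c=snap(n,n+'0'); print(n,-c['R'].T@c['t'],c['R'].tolist(),c['camera_matrix'].tolist(),c['k1'])
print(get_state())
E
```

```text
pics
side [ 0.13564902 -0.53397706  0.91317036] [[0.7960448245944194, -0.6050005355136439, -0.01694075749913324], [-0.45810050716724743, -0.5839924471757719, -0.670146810016107], [0.39554590450357463, 0.5412274694339317, -0.7420352173317597]] [[401.97987535893094, 0.0, 259.20453288465177], [0.0, 401.97987535893094, 198.57946599152513], [0.0, 0.0, 1.0]] 0.00869445376400141
top [ 0.40543998 -0.03437405  1.42531943] [[-0.005631573673369266, -0.9999174745446257, 0.011546838452990964], [-0.9965889946916813, 0.004661367503127624, -0.08239324797836577], [0.08233262438052794, -0.011971455771911856, -0.9965330015655859]] [[474.05123568752003, 0.0, 266.67068149943935], [0.0, 474.05123568752003, 195.9917422027732], [0.0, 0.0, 1.0]] 0.06077023582177238
wrist [0.13270928 0.53843468 0.37319968] [[0.36005705545875033, 0.9329261654641439, -0.002772473037621998], [0.8968072054739977, -0.3452951637152438, 0.2766009510554562], [0.25709094310048014, -0.10207849777123924, -0.9609808672749285]] [[275.84655129379735, 0.0, 256.27678354202527], [0.0, 275.84655129379735, 189.59475719862817], [0.0, 0.0, 1.0]] -0.045150019603013666
{'clock': 0.15, 'joint_positions': array([ 1.06680593e+00,  3.26784468e-01, -1.93322238e-01,  1.05203002e+00,
        1.21034106e-05,  1.43657418e+00]), 'joint_vel': array([-0.00053132, -0.00233233,  0.00261663, -0.00018989,  0.00190785,
        0.0003899 ]), 'joint_efforts': array([-2.49043785e-05, -4.43704998e+01,  2.62664723e+01,  1.04850196e-02,
       -1.85026925e-04,  1.37059183e-05]), 'position': array([0.19856831, 0.51246661, 0.25268794]), 'eef_rot': array([-1.57212305e+00,  1.91365851e-04, -3.69768388e-01]), 'ft_force': array([-0.70180766, -0.6297129 , -0.40816198]), 'torque': array([-0.01988069,  0.02955017,  0.02283367]), 'gripper_width': 0.08542850002973301}
```

View pics/side0.png

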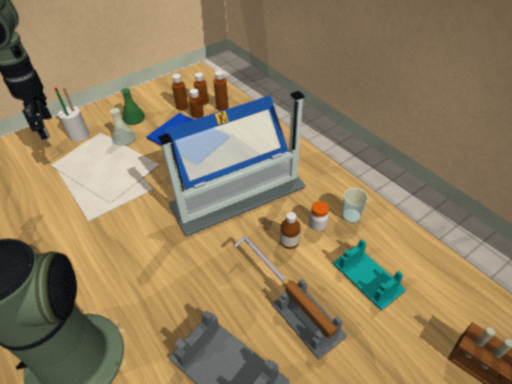

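View pics/top0.png

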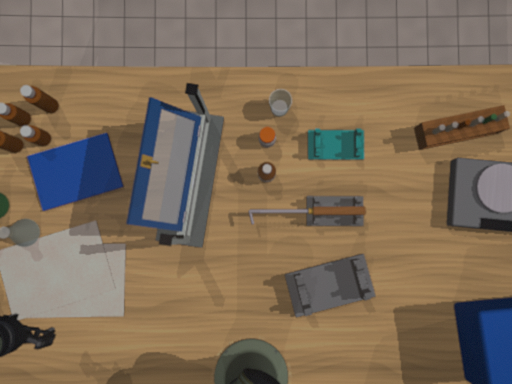

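View pics/wrist0.png

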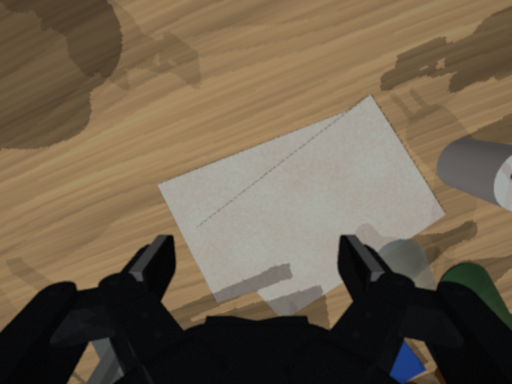

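```bash
python3 - <<'E'
from h import *
def crop(f,x0,y0,w,h,s): 
    im=cv2.imread(f'pics/{f}.png')[y0:y0+h,x0:x0+w]; return cv2.resize(im,None,fx=s,fy=s,interpolation=cv2.INTER_CUBIC)
cv2.imwrite('pics/ctop.png',crop('top0',120,75,130,180,3.3))
cv2.imwrite('pics/cside.png',crop('side0',155,85,155,150,4))
cv2.imwrite('pics/ctop2.png',crop('top0',240,90,135,140,4.2))
cv2.imwrite('pics/cside2.png',crop('side0',225,180,130,180,3.3))
E
```

```text
(no output)
```

View pics/ctop.png

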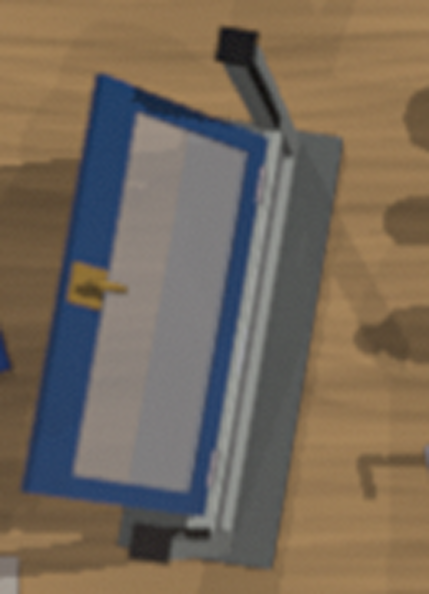

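View pics/cside.png

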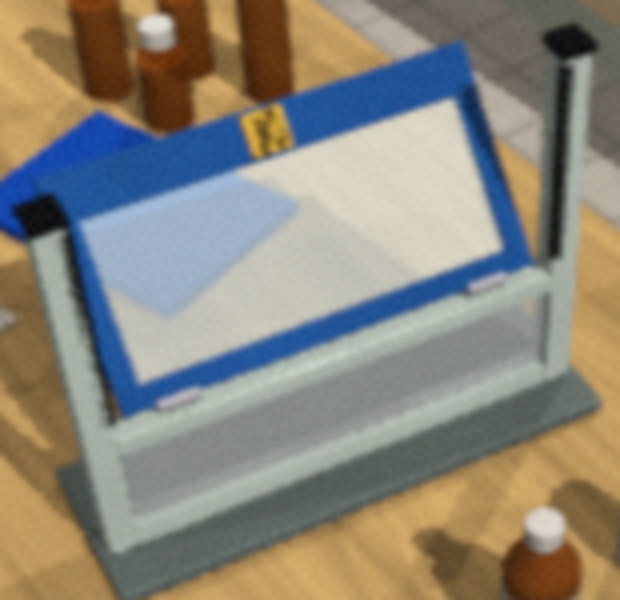

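View pics/ctop2.png

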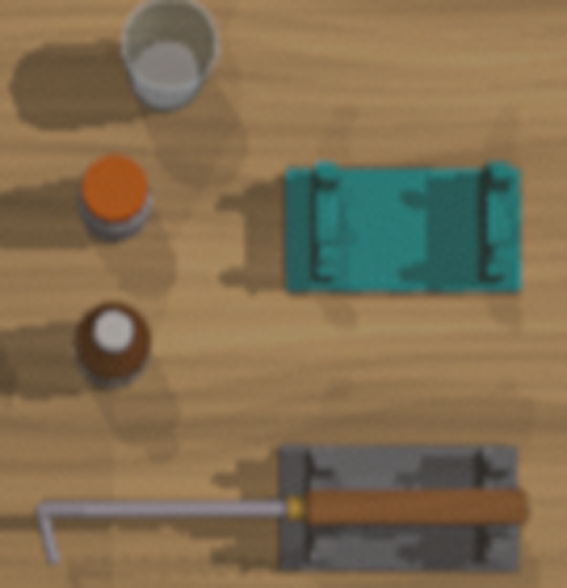

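View pics/cside2.png

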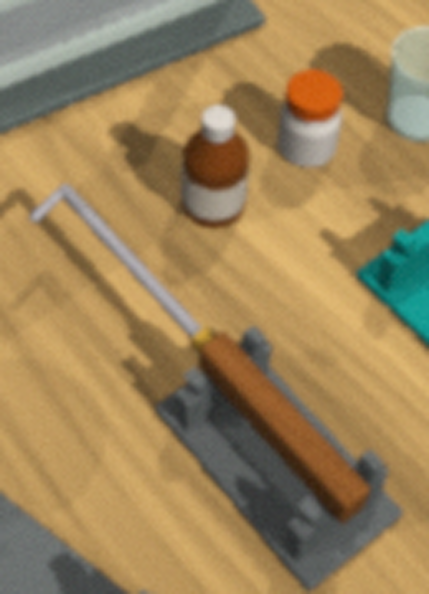

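```bash
python3 - <<'E'
from h import *
t=load('top0');s=load('side0')
P1,e1=tri(t,(191.8,88.9),s,(297.5,95));P2,e2=tri(t,(165.5,239.5),s,(165.2,138.8))
print(P1,e1,P2,e2,np.linalg.norm(P1-P2))
A1=onz(t,191.8,88.9,.316);A2=onz(t,165.5,239.5,.316);print('top z316',A1,A2,np.linalg.norm(A1-A2))
B1=onz(s,297.5,95,.316);B2=onz(s,165.2,138.8,.316);print('side',B1,B2)
d=(A2-A1);print('yaw of screen y', np.arctan2(d[1],d[0]), 'screen yaw',np.arctan2(d[1],d[0])-np.pi/2)
# blue panel plane
pts=[]
for f,c,box in(('top',t,(120,90,210,235)),('side',s,(160,90,300,195))):
    hsv=cv2.cvtColor(c['color'],cv2.COLOR_RGB2HSV)
    m=cv2.inRange(hsv,(100,130,40),(125,255,255));m=cv2.erode(m,np.ones((3,3)))
    q=[dep(c,u,v) for v,u in zip(*np.nonzero(m)) if box[0]<u<box[2] and box[1]<v<box[3]]
    q=np.array(q);q=q[(q[:,2]>.12)]
    m0=q.mean(0);_,S,V=np.linalg.svd(q-m0);n=V[2];r=(q-m0)@n
    q=q[abs(r)<.012];m0=q.mean(0);_,S,V=np.linalg.svd(q-m0);n=V[2];n*=np.sign(n[2])
    print(f,len(q),m0,n,'tilt',np.arccos(n[2]),np.std((q-m0)@n),q.min(0),q.max(0))
    h=np.arctan2(n[1],n[0]);print('normal heading',h)
# gold
for f,c in(('top',t),('side',s)):
    hsv=cv2.cvtColor(c['color'],cv2.COLOR_RGB2HSV)
    m=cv2.inRange(hsv,(12,120,90),(35,255,255))
    x0,y0,x1,y1=(138,150,165,175) if f=='top' else (212,108,232,128)
    k=np.zeros_like(m);k[y0:y1,x0:x1]=m[y0:y1,x0:x1]
    vs,us=np.nonzero(k);print(f,us.mean(),vs.mean(),us.min(),us.max(),vs.min(),vs.max())
# pole
def h(c,u,v,z):print((u,v),onz(c,u,v,z))
E
```

```text
[0.75301226 0.12930697 0.31548214] 0.0012794858106475434 [0.39658956 0.18794128 0.31390132] 0.0009105853687446299 0.3612168626329246
top z316 [0.75338831 0.12886849 0.316     ] [0.39702093 0.18733123 0.316     ] 0.3611310001899725
side [0.75186528 0.12899494 0.316     ] [0.39527923 0.18564276 0.316     ]
yaw of screen y 2.978989166686162 screen yaw 1.4081928398912655
top 230 [0.62236647 0.23912233 0.23816591] [-0.12300291 -0.77325805  0.62204684] tilt 0.8994421617791176 0.0019700265340237403 [0.43559313 0.20421733 0.21455259] [0.74142681 0.26996275 0.25238468]
normal heading -1.7285456223704656
side 718 [0.57516091 0.2394966  0.2264771 ] [-0.10946634 -0.7433843   0.65984612] tilt 0.8501823713227635 0.0019162895867148764 [0.43532059 0.13813159 0.13562293] [0.73250473 0.28702235 0.26160429]
normal heading -1.7169996641530771
top 146.64077669902912 160.84466019417476 141 157 155 167
side 219.968 115.976 212 227 108 123
```

```bash
python3 - <<'E'
from h import *
t=load('top0');s=load('side0')
yaw=1.412;o=np.array([.5748,.1584,0]);ex=np.array([np.cos(yaw),np.sin(yaw),0])
for a in(.65,.7,.75):
    E=o+ex*(-.032*np.cos(a)+.15*np.sin(a))+np.array([0,0,.13+.15*np.cos(a)+.032*np.sin(a)])
    T=o+ex*(.168*np.sin(a))+np.array([0,0,.13+.168*np.cos(a)])
    print(a,E,proj(t,E),proj(s,E),'topedge',proj(t,T),proj(s,T))
for c,f,z in((t,'top',.08),(s,'side',.08)):
    hsv=cv2.cvtColor(c['color'],cv2.COLOR_RGB2HSV)
    m=cv2.inRange(hsv,(5,120,50),(15,255,255))
    k=np.zeros_like(m)
    if f=='top':k[195:230,305:375]=m[195:230,305:375]
    else:k[275:345,280:345]=m[275:345,280:345]
    vs,us=np.nonzero(k)
    (cx,cy),(w,h),an=cv2.minAreaRect(np.stack([us,vs],1).astype(np.float32));print(f,len(us),cx,cy,w,h,an,us.min(),us.max())
    q=np.array([dep(c,u,v) for u,v in zip(us,vs)]);print(np.median(q[:,2]),q.min(0),q.max(0))
    b=cv2.boxPoints(((cx,cy),(w,h),an));print(b.tolist());print([onz(c,*p,z).round(4).tolist() for p in b])
# shank/hook pixels top at z=.065
for n,u,v in(('elbow',240+43/4.2,90+510/4.2),('tip',240+54/4.2,90+560/4.2),('shankend',240+280/4.2,90+508/4.2),('hand near',240+308/4.2,90+508/4.2),('far',240+526/4.2,90+506/4.2)):print(n,onz(t,u,v,.065),dep(t,u,v))
print('elbow tri',tri(t,(240+43/4.2,90+510/4.2),s,(225+66/3.3,180+189/3.3)))
print('tip tri',tri(t,(240+54/4.2,90+560/4.2),s,(225+35/3.3,180+218/3.3)))
# rack grey corners ~z .01
for n,u,v in(('tl',240+278/4.2,90+445/4.2),('tr',240+518/4.2,90+446/4.2),('br',240+520/4.2,90+570/4.2),('bl',240+279/4.2,90+572/4.2)):print(n,onz(t,u,v,.01))
# bystanders
for n,u,v,z in(('amber',240+115/4.2,90+330/4.2,.115),('jar',240+116/4.2,90+187/4.2,.075),('beaker',240+170/4.2,90+45/4.2,.085)):print(n,onz(t,u,v,z))
E
```

```text
0.65 [0.58512639 0.22288166 0.26877853] (np.float64(155.6821764753969), np.float64(162.2444774204252)) (np.float64(225.54851330750947), np.float64(117.03583746755437)) topedge (np.float64(141.39941739843886), np.float64(160.2623882426534)) (np.float64(220.0415318452389), np.float64(111.47459089289477))
0.7 [0.58621028 0.22964984 0.26534129] (np.float64(153.21532805370074), np.float64(162.02671238919626)) (np.float64(224.56646956752164), np.float64(116.73574498785801)) topedge (np.float64(139.28812071922795), np.float64(160.18523811252336)) (np.float64(219.220776226027), np.float64(111.82316362090943))
0.75 [0.58726565 0.23623994 0.26156577] (np.float64(150.86681089819479), np.float64(161.84265457570663)) (np.float64(223.635112688015), np.float64(116.57848353724243)) topedge (np.float64(137.33752815309262), np.float64(160.14615346631172)) (np.float64(218.46282535251268), np.float64(112.31496647622883))
top 421 339.0 210.0 8.0 52.0 90.0 313 365
0.08046721800854928 [ 0.46393476 -0.34910474 -0.00793362] [ 0.49160059 -0.18190317  0.0891915 ]
[[313.0, 206.0], [365.0, 206.0], [365.0, 214.0]
[... 771 characters left out ...]
5  0.065     ] [ 0.473882   -0.16488248  0.07042818]
hand near [ 0.47406629 -0.18456364  0.065     ] [ 0.47331414 -0.18291755  0.07990921]
far [ 0.47477038 -0.33353714  0.065     ] [ 0.47783898 -0.3467783   0.00479138]
elbow tri (array([ 0.47375163, -0.00361965,  0.06943758]), np.float64(0.0008851409108469989))
tip tri (array([ 0.43935077, -0.01075331,  0.06801326]), np.float64(2.2236721920572098e-05))
tl [ 0.52193661 -0.16984914  0.01      ]
tr [ 0.52042067 -0.34093389  0.01      ]
br [ 0.43216456 -0.34030106  0.01      ]
bl [ 0.43148496 -0.16939891  0.01      ]
amber [ 0.59035463 -0.05252613  0.115     ]
jar [ 0.69501569 -0.05433579  0.075     ]
beaker [ 0.79121012 -0.09177158  0.085     ]
```

Candidates for the rack: turquoise (335,145) is ruled out by colour, and large grey (330,285) is the larger of the two greys. The small grey (335,211) with the pole in it is the one (top view, checked in the crop). The other amber bottles at (20,110) are look-alikes; the blue vent panel is at (165,165), and the flat blue sheets are not.

```bash
python3 -m handwheel '{"xyz":[[0.04,-0.12,0.15],[0.04,-0.12,0.15],[0.04,-0.12,0.15],[0.04,-0.12,0.15],[0.04,-0.12,0.15]],"delta_rot":[[0,0,-0.35],[0,0,-0.35],[0,0,-0.35],[0,0,-0.35],[0,0,-0.35]],"gripper":[100,100,100,100,100]}'
python3 -m handwheel '{"xyz":[[0.05,-0.19,0],[0.05,-0.19,0],[0.05,-0.19,0],[0.05,-0.19,0],[0.05,-0.19,0]],"delta_rot":[[0,0,-0.35],[0,0,-0.35],[0,0,-0.35],[0,0,-0.35],[0,0,-0.35]],"gripper":[100,100,100,100,100]}'
```

```text
clock: 0.57
position: [0.2391, 0.3913, 0.4059]
eef_rot: [-1.569, -0.0, -0.925]
ft_force: [0.6, 0.4, 0.6]
gripper_width: 0.0852
clock: 0.98
position: [0.2885, 0.2003, 0.4033]
eef_rot: [-1.57, -0.001, -1.475]
ft_force: [0.6, -0.3, 0.1]
gripper_width: 0.0854
```

```bash
python3 -m handwheel '{"xyz":[[0.07,-0.19,-0.03],[0.07,-0.19,-0.03],[0.07,-0.19,-0.03],[0.07,-0.19,-0.03],[0.07,-0.19,-0.03]],"delta_rot":[[0,0,-0.065],[0,0,-0.065],[0,0,-0.065],[0,0,-0.065],[0,0,-0.065]],"gripper":[100,100,100,100,100]}'
python3 -m handwheel '{"xyz":[[0.07,-0.17,-0.08],[0.07,-0.17,-0.08],[0.07,-0.17,-0.08],[0.07,-0.17,-0.08],[0.07,-0.17,-0.08]],"delta_rot":[[0,0,0],[0,0,0],[0,0,0],[0,0,0],[0,0,0]],"gripper":[100,100,100,100,100]}'
python3 -m handwheel '{"xyz":[[0.046,-0.1,-0.07],[0.046,-0.1,-0.07],[0.046,-0.1,-0.07],[0.046,-0.1,-0.07]],"delta_rot":[[0,0,0],[0,0,0],[0,0,0],[0,0,0]],"gripper":[100,100,100,100]}'
python3 - <<'E'
from h import *
c=snap('wrist','w1');s=get_state();print(s['position'],s['eef_rot'],s['joint_positions'],s['ft_force'])
for n,X in (('pole',(.475,-.257,.08)),('hand end+',(.475,-.182,.08)),('hand end-',(.475,-.332,.08)),('elbow',(.475,-.003,.065))):print(n,proj(c,X))
E
```

```text
clock: 1.4
position: [0.3588, 0.0106, 0.373]
eef_rot: [-1.57, -0.0, -1.572]
ft_force: [0.2, -0.3, -0.0]
gripper_width: 0.0851
clock: 1.82
position: [0.4289, -0.1597, 0.2919]
eef_rot: [-1.571, 0.0, -1.573]
ft_force: [0.5, 1.2, 1.3]
gripper_width: 0.0856
clock: 2.15
position: [0.4749, -0.2609, 0.2185]
eef_rot: [-1.574, 0.001, -1.575]
ft_force: [-0.2, 0.0, 0.4]
gripper_width: 0.0854
[ 0.47430267 -0.25935462  0.21955891] [-1.57485086  0.0023738  -1.57478734] [-6.36712516e-01  3.37296562e-01 -2.66696923e-01  9.71476229e-01
 -4.83340382e-04  9.38071144e-01] [-1.16626512 -0.43966411 -1.04378447]
pole (np.float64(257.3257032267964), np.float64(181.6421022696435))
hand end+ (np.float64(257.1534795513504), np.float64(100.82964180360842))
hand end- (np.float64(257.4669478428045), np.float64(251.03429577212876))
elbow (np.float64(256.6454306623114), np.float64(-121.99558621803689))
```

View pics/w1.png

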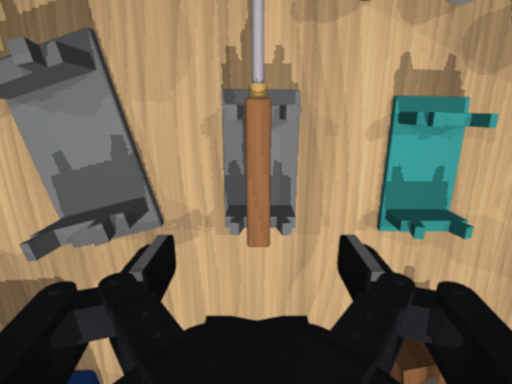

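```bash
python3 -m handwheel '{"xyz":[[0.001,0.002,-0.04],[0.001,0.002,-0.08],[0.001,0.002,-0.12],[0.001,0.002,-0.145],[0.001,0.002,-0.154]],"delta_rot":[[0,0,0],[0,0,0],[0,0,0],[0,0,0],[0,0,0]],"gripper":[100,100,100,100,100]}' 
python3 -m handwheel '{"xyz":[[0,0,0],[0,0,0],[0,0,0],[0,0,0],[0,0,0]],"delta_rot":[[0,0,0],[0,0,0],[0,0,0],[0,0,0],[0,0,0]],"gripper":[40,25,15,5,0]}' 60
python3 -m handwheel '{"xyz":[[0,0,0],[0,0,0],[0,0,0],[0,0,0],[0,0,0]],"delta_rot":[[0,0,0],[0,0,0],[0,0,0],[0,0,0],[0,0,0]],"gripper":[0,0,0,0,0]}' 110
```

```text
clock: 2.62
position: [0.4732, -0.2524, 0.0662]
eef_rot: [-1.576, 0.004, -1.571]
ft_force: [-0.9, 0.5, 0.6]
gripper_width: 0.0856
clock: 3.03
position: [0.4769, -0.2559, 0.0711]
eef_rot: [-1.568, -0.002, -1.571]
ft_force: [-0.7, 0.7, 4.7]
gripper_width: 0.0254
clock: 3.45
position: [0.4769, -0.2559, 0.0713]
eef_rot: [-1.568, -0.002, -1.571]
ft_force: [-2.0, 0.4, 8.5]
gripper_width: 0.0226
```

```bash
python3 -m handwheel '{"xyz":[[0,0,0.01],[0,0,0.03],[0,0,0.06],[0,0,0.1],[0,0,0.14]],"delta_rot":[[0,0,0],[0,0,0],[0,0,0],[0,0,0],[0,0,0]],"gripper":[0,0,0,0,0]}' 110
python3 -m handwheel '{"xyz":[[0,0,0.04],[0,0,0.08],[0,0,0.11],[0,0,0.11],[0,0,0.11]],"delta_rot":[[0,0,0],[0,0,0],[0,0,0],[0,0,0],[0,0,0]],"gripper":[0,0,0,0,0]}' 110
python3 - <<'E'
from h import *
for n in('top','side'):snap(n,n+'2')
s=get_state();print(s['position'],s['eef_rot'],s['joint_positions'],s['ft_force'],s['torque'],s['gripper_width'])
E
```

```text
clock: 3.87
position: [0.4748, -0.2545, 0.2109]
eef_rot: [-1.572, 0.001, -1.572]
ft_force: [0.9, -0.6, -1.6]
gripper_width: 0.0226
clock: 4.28
position: [0.4764, -0.2556, 0.3219]
eef_rot: [-1.567, -0.003, -1.572]
ft_force: [0.3, -0.6, -2.5]
gripper_width: 0.0223
[ 0.47505968 -0.2546812   0.31845608] [-1.57217659e+00  9.62038794e-04 -1.57154793e+00] [-6.29065832e-01  2.72548529e-01 -9.96203217e-02  1.20030961e+00
 -3.29866242e-05  9.42481460e-01] [-0.81700623  0.34731226 -2.14389029] [-0.04016518 -0.0042548  -0.06476584] 0.022484896258464646
```

View pics/side2.png

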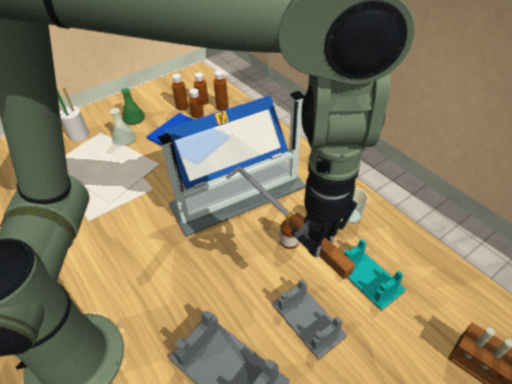

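View pics/top2.png

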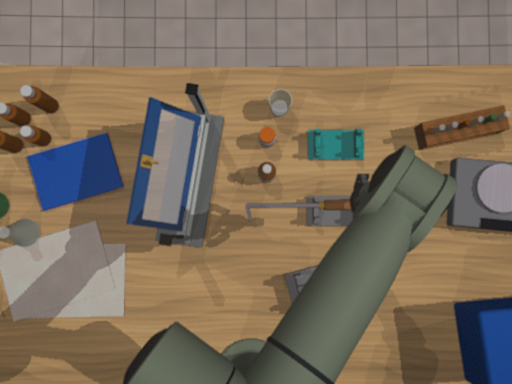

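```bash
python3 - <<'E'
from h import *
def crop(f,x0,y0,w,h,s): 
    im=cv2.imread(f'pics/{f}.png')[y0:y0+h,x0:x0+w]; return cv2.resize(im,None,fx=s,fy=s,interpolation=cv2.INTER_CUBIC)
a=crop('top2',235,190,60,40,8);b=crop('side2',222,160,60,40,8)
cv2.imwrite('pics/c2.png',np.vstack([a,b]))
E
```

```text
(no output)
```

View pics/c2.png

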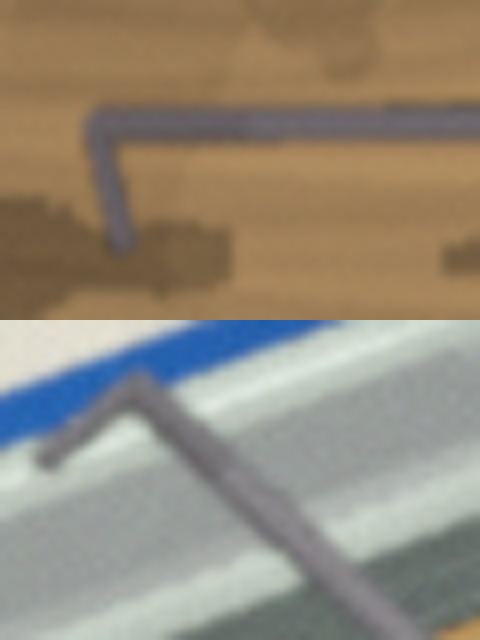

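```bash
python3 - <<'E'
from h import *
t=load('top2');s=load('side2')
e,d1=tri(t,(247.2,204.8),s,(238.7,168.6));p,d2=tri(t,(249.6,220.),s,(227.3,177.2))
print('elbow',e,d1,'tip',p,d2)
m,d3=tri(t,(289,205.1),s,(273,199)); print(dep(t,270,205),dep(s,262,190),dep(t,290,205))
print('expected elbow rel tcp', e-np.array([.4750,-.2546,.3186]))
E
```

```text
elbow [ 0.47498931 -0.00087243  0.31357791] 0.004059937347519068 tip [ 0.44007818 -0.00688183  0.31345571] 0.0022510668944815257
[ 0.47590884 -0.05540186  0.31525028] [ 0.47173021 -0.08450088  0.31779154] [ 0.47570177 -0.10236764  0.31493704]
expected elbow rel tcp [-1.06871333e-05  2.53727575e-01 -5.02209483e-03]
```

```bash
python3 -m handwheel '{"xyz":[[0.07,0.115,-0.01],[0.07,0.115,-0.01],[0.07,0.115,-0.01],[0.07,0.115,-0.01],[0.07,0.115,-0.01]],"delta_rot":[[0,0,-0.05],[0,0,-0.05],[0,0,-0.05],[0,0,-0.05],[0,0,-0.05]],"gripper":[0,0,0,0,0]}' 110
python3 -m handwheel '{"xyz":[[0.02,0.04,0],[0.05,0.08,0],[0.07,0.114,-0.01],[0.07,0.114,-0.01],[0.07,0.114,-0.01]],"delta_rot":[[0,0,-0.051],[0,0,-0.051],[0,0,-0.051],[0,0,-0.051],[0,0,-0.051]],"gripper":[0,0,0,0,0]}' 110
python3 -m handwheel '{"xyz":[[0,0,0],[0,0,0]],"delta_rot":[[0,0,0],[0,0,0]],"gripper":[0,0]}' 110
python3 - <<'E'
from h import *
for n in('top','side'):snap(n,n+'3')
s=get_state();print(s['position'],s['eef_rot'],s['joint_positions'],s['ft_force'],s['torque'],s['gripper_width'])
t=load('top3')
im=cv2.imread('pics/top3.png')[110:210,120:270];cv2.imwrite('pics/c3.png',cv2.resize(im,None,fx=5,fy=5,interpolation=cv2.INTER_CUBIC))
E
```

```text
clock: 4.8
position: [0.5457, -0.137, 0.3067]
eef_rot: [-1.575, 0.002, -1.645]
ft_force: [-0.5, -1.7, -2.5]
gripper_width: 0.0226
clock: 5.22
position: [0.6155, -0.0244, 0.2966]
eef_rot: [-1.575, 0.0, -1.727]
ft_force: [-0.7, -0.4, -2.0]
gripper_width: 0.0222
clock: 5.38
position: [0.6148, -0.0277, 0.2986]
eef_rot: [-1.573, -0.001, -1.732]
ft_force: [-0.7, -0.2, -1.8]
gripper_width: 0.0222
[ 0.61510773 -0.02786123  0.299339  ] [-1.57119536e+00 -4.86037917e-04 -1.73237312e+00] [-1.64857218e-01  4.28591416e-01  7.75781798e-02  1.22018053e+00
 -4.87344256e-04  1.56751609e+00] [ 0.04299868  0.66338533 -2.88044281] [-0.05960048 -0.00154136  0.02488595] 0.022669743455477693
```

View pics/c3.png

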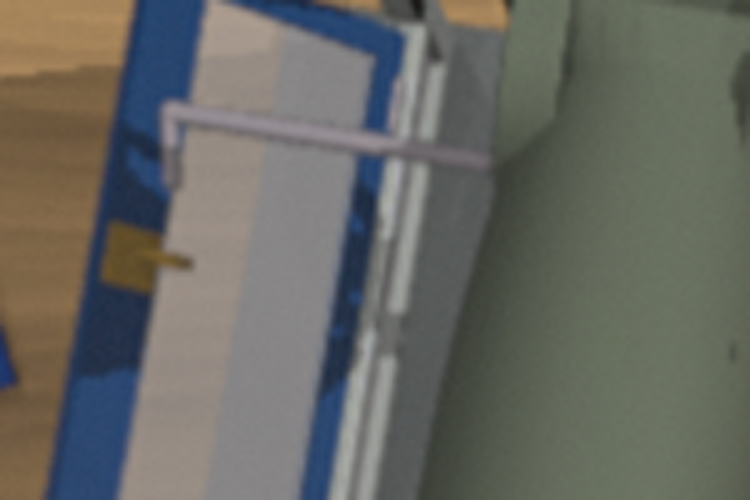

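View pics/side3.png

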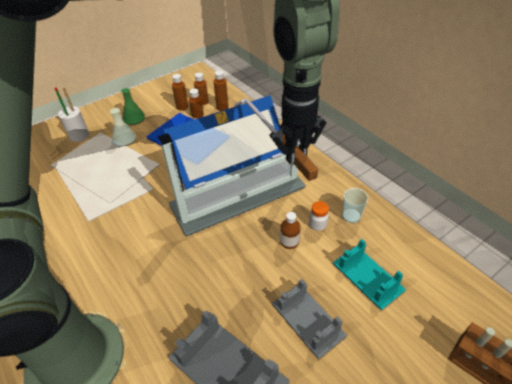

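```bash
python3 - <<'E'
from h import *
im=cv2.imread('pics/side3.png')[90:140,205:275];cv2.imwrite('pics/c4.png',cv2.resize(im,None,fx=10,fy=10,interpolation=cv2.INTER_CUBIC))
im=cv2.imread('pics/top3.png')[140:180,130:190];cv2.imwrite('pics/c5.png',cv2.resize(im,None,fx=12,fy=12,interpolation=cv2.INTER_CUBIC))
E
```

```text
(no output)
```

View pics/c4.png

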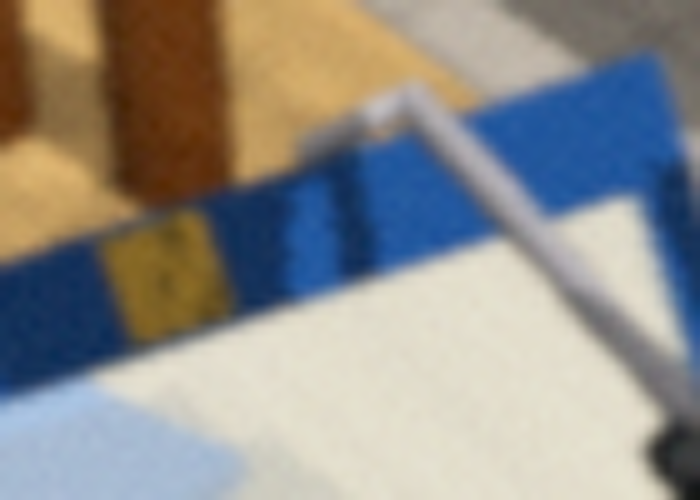

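View pics/c5.png

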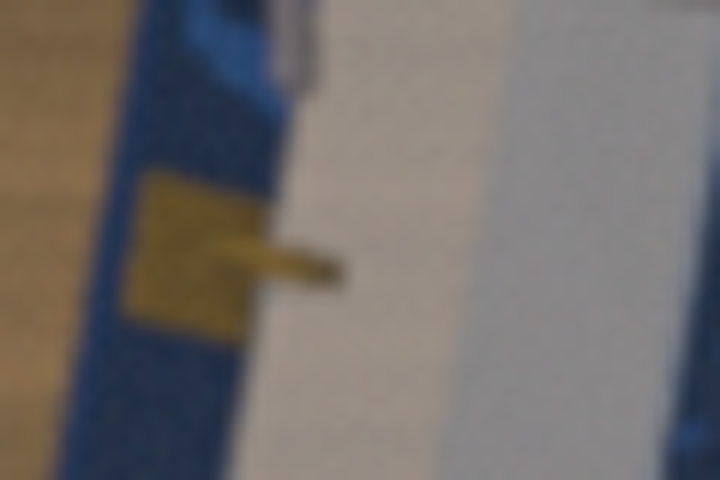

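```bash
python3 - <<'E'
from h import *
t=load('top3');s=load('side3')
p,d=tri(t,(146.1,161.0),s,(221.3,116.7));print('plate',p,d)
yaw=1.412;o=np.array([.5748,.1584,0]);ex=np.array([np.cos(yaw),np.sin(yaw),0]);ey=np.array([-np.sin(yaw),np.cos(yaw),0])
q=p-o;x,y,z=q@ex,q@ey,q[2]-.13;r=np.hypot(x,z);print('plate screen',x,y,z,r)
for off in(.006,.008,.01):
    print(off,'a',np.arctan2(x,z)+np.arctan2(off,.15))
for a in(.66,.68,.70,.72):
    E=o+ex*(-.032*np.cos(a)+.15*np.sin(a))+np.array([0,0,.13+.15*np.cos(a)+.032*np.sin(a)])
    k=[E+.0125*(np.cos(f)*ex+np.sin(f)*np.array([0,0,1])) for f in np.linspace(0,6.28,60)]
    pr=np.array([proj(t,X) for X in k]);print(a,E,proj(t,E),'ring umax top',pr[:,0].max(),pr[pr[:,0].argmax()])
e,d1=tri(t,(153.8,131.3),s,(245.9,99));print('elbow',e,d1)
tp,d1=tri(t,(154.2,147.4),s,(236,104.8));print('tip',tp,d1)
st=get_state();T=st['position'];print('elbow pred',T+ex*.2537+[0,0,-.005])
E
```

```text
plate [0.58987711 0.25085207 0.25170506] 0.0024152356398414302
plate screen 0.09367301443951642 -0.0002679908483697573 0.12170506033868506 0.15357980123124532
0.006 a 0.695951650868518
0.008 a 0.7092558153049203
0.01 a 0.7225411275210518
0.66 [0.58534532 0.22424873 0.26811857] (np.float64(155.17968889898373), np.float64(162.19824831047572)) ring umax top 160.3639981239872 [160.36399812 163.10113931]
0.68 [0.58578    0.226963   0.26675728] (np.float64(154.18827095852203), np.float64(162.10979657707827)) ring umax top 159.36995342140574 [159.36995342 163.07476462]
0.7 [0.58621028 0.22964984 0.26534129] (np.float64(153.21532805370074), np.float64(162.02671238919626)) ring umax top 158.3943546283589 [158.39435463 162.99091713]
0.72 [0.586636   0.23230818 0.26387117] (np.float64(152.26132507486648), np.float64(161.94902304244278)) ring umax top 157.4374015761393 [157.43740158 162.91240336]
elbow [0.65476796 0.22287912 0.29553479] 0.002642472289491014
tip [0.61801634 0.22068533 0.29398607] 0.0020376006637414933
elbow pred [0.65522526 0.2226468  0.294339  ]
```

```bash
python3 -m handwheel '{"xyz":[[-0.004,0.0016,-0.01],[-0.004,0.0016,-0.02],[-0.004,0.0016,-0.029],[-0.004,0.0016,-0.029]],"delta_rot":[[0,0,0],[0,0,0],[0,0,0],[0,0,0]],"gripper":[0,0,0,0]}' 110
python3 - <<'E'
from h import *
for n in('top','side'):snap(n,n+'4')
s=get_state();print(s['position'],s['eef_rot'],s['ft_force'])
a=cv2.imread('pics/side4.png')[90:140,205:265];a=cv2.resize(a,None,fx=6,fy=6,interpolation=cv2.INTER_CUBIC)
b=cv2.imread('pics/top4.png')[125:175,130:190];b=cv2.resize(b,None,fx=6,fy=6,interpolation=cv2.INTER_CUBIC)
cv2.imwrite('pics/c6.png',np.hstack([a,b]))
E
```

```text
clock: 5.82
position: [0.6104, -0.0251, 0.268]
eef_rot: [-1.574, -0.0, -1.731]
ft_force: [-1.1, -0.6, -3.2]
gripper_width: 0.0225
[ 0.61139458 -0.02493717  0.26977073] [-1.57202954e+00 -5.48122588e-05 -1.73069250e+00] [-0.42766769  0.65128025 -1.8463265 ]
```

View pics/c6.png

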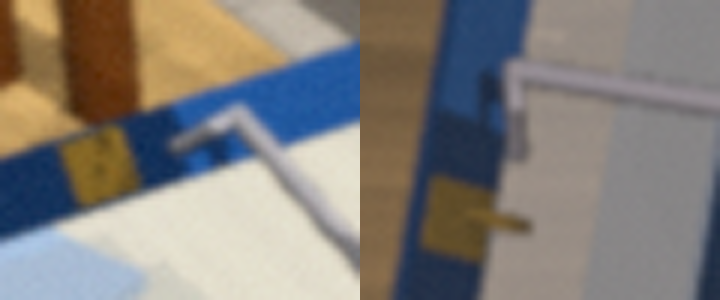

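```bash
python3 -m handwheel '{"xyz":[[-0.008,0.002,0],[-0.016,0.0035,0],[-0.022,0.0045,0],[-0.026,0.005,0],[-0.026,0.005,0]],"delta_rot":[[0,0,0],[0,0,0],[0,0,0],[0,0,0],[0,0,0]],"gripper":[0,0,0,0,0]}' 110
python3 - <<'E'
from h import *
for n in('top','side'):snap(n,n+'5')
s=get_state();print(s['position'],s['eef_rot'],s['ft_force'])
a=cv2.imread('pics/side5.png')[90:140,205:265];a=cv2.resize(a,None,fx=6,fy=6,interpolation=cv2.INTER_CUBIC)
b=cv2.imread('pics/top5.png')[125:175,130:190];b=cv2.resize(b,None,fx=6,fy=6,interpolation=cv2.INTER_CUBIC)
cv2.imwrite('pics/c7.png',np.hstack([a,b]))
E
```

```text
clock: 6.33
position: [0.5848, -0.0192, 0.2708]
eef_rot: [-1.571, -0.0, -1.73]
ft_force: [0.0, 0.0, -1.3]
gripper_width: 0.0226
[ 0.58579859 -0.01948149  0.27077505] [-1.56982441e+00 -5.44074132e-07 -1.72997855e+00] [ 0.58161759  0.01395848 -1.59354638]
```

View pics/c7.png

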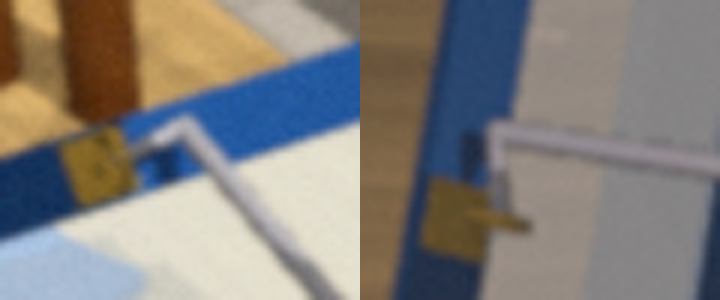

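```bash
python3 -m handwheel '{"xyz":[[-0.004,0.0005,0],[-0.008,0.001,0],[-0.008,0.001,0]],"delta_rot":[[0,0,0],[0,0,0],[0,0,0]],"gripper":[0,0,0]}' 110
python3 -m handwheel '{"xyz":[[-0.004,0.0005,0],[-0.0105,0.0015,0],[-0.0105,0.0015,0]],"delta_rot":[[0,0,0],[0,0,0],[0,0,0]],"gripper":[0,0,0]}' 110
python3 - <<'E'
from h import *
for n in('top','side'):snap(n,n+'6')
s=get_state();print(s['position'],s['eef_rot'],s['ft_force'],s['torque'])
a=cv2.imread('pics/side6.png')[90:140,205:265];a=cv2.resize(a,None,fx=6,fy=6,interpolation=cv2.INTER_CUBIC)
b=cv2.imread('pics/top6.png')[125:175,130:190];b=cv2.resize(b,None,fx=6,fy=6,interpolation=cv2.INTER_CUBIC)
cv2.imwrite('pics/c8.png',np.hstack([a,b]))
E
```

```text
clock: 6.68
position: [0.577, -0.0184, 0.2702]
eef_rot: [-1.572, 0.0, -1.73]
ft_force: [-0.7, -0.3, -2.0]
gripper_width: 0.0222
clock: 6.93
position: [0.566, -0.0168, 0.2702]
eef_rot: [-1.572, 0.0, -1.73]
ft_force: [-0.8, -0.3, -2.3]
gripper_width: 0.0225
[ 0.56704448 -0.01699624  0.27040887] [-1.57062865e+00 -1.75782057e-05 -1.73007774e+00] [-0.43355531  1.58243207 -1.79648837] [-0.02321475 -0.01946566 -0.01610156]
```

View pics/c8.png

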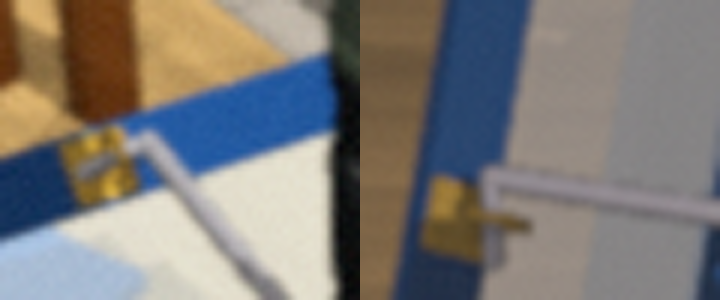

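```bash
python3 -m handwheel '{"xyz":[[-0.0004,-0.002,0.001],[-0.0007,-0.004,0.002],[-0.001,-0.006,0.003],[-0.001,-0.006,0.003]],"delta_rot":[[0,0,0],[0,0,0],[0,0,0],[0,0,0]],"gripper":[0,0,0,0]}' 110
python3 -c "
from h import *
s=get_state();print(s['position'],s['ft_force'],s['torque'])"
python3 -m handwheel '{"xyz":[[-0.0004,-0.003,0.0015],[-0.0009,-0.006,0.003],[-0.0014,-0.009,0.0045],[-0.0019,-0.012,0.006]],"delta_rot":[[0,0,0],[0,0,0],[0,0,0],[0,0,0]],"gripper":[0,0,0,0]}' 110
python3 -c "
from h import *
s=get_state();print(s['position'],s['ft_force'],s['torque'])"
```

```text
clock: 7.37
position: [0.5665, -0.0232, 0.2735]
eef_rot: [-1.571, 0.001, -1.73]
ft_force: [-0.0, 1.5, -2.7]
gripper_width: 0.0224
[ 0.56645441 -0.02324479  0.27349155] [-0.04274678  1.46636205 -2.6874494 ] [ 0.02822766 -0.02812277  0.01949157]
clock: 7.7
position: [0.5645, -0.0337, 0.2789]
eef_rot: [-1.571, 0.003, -1.729]
ft_force: [1.8, 7.0, -4.6]
gripper_width: 0.0226
[ 0.56446984 -0.03365132  0.27891742] [ 1.77152806  6.95656898 -4.58031675] [ 0.64997129 -0.24797559 -0.21341399]
```

```bash
python3 -m handwheel '{"xyz":[[-0.0011,-0.0065,0.0024],[-0.0021,-0.013,0.0044],[-0.0032,-0.0197,0.006],[-0.0043,-0.027,0.0075],[-0.0055,-0.0347,0.0087]],"delta_rot":[[0,0,0],[0,0,0],[0,0,0],[0,0,0],[0,0,0]],"gripper":[0,0,0,0,0]}' 110
python3 -c "
from h import *
s=get_state();print(s['position'],s['ft_force'],s['torque'])"
```

```text
clock: 8.12
position: [0.5589, -0.0685, 0.2876]
eef_rot: [-1.572, 0.003, -1.729]
ft_force: [1.7, 6.1, -3.5]
gripper_width: 0.0224
[ 0.55885339 -0.0685068   0.28763548] [ 1.65208625  6.05293891 -3.50289518] [ 0.71093701 -0.23952514 -0.13625623]
```

```bash
python3 -m handwheel '{"xyz":[[-0.0012,-0.0075,0.0008],[-0.0025,-0.0152,0.0013],[-0.0037,-0.0228,0.0013],[-0.0049,-0.0303,0.001],[-0.006,-0.037,0.0003]],"delta_rot":[[0,0,0],[0,0,0],[0,0,0],[0,0,0],[0,0,0]],"gripper":[0,0,0,0,0]}' 110
python3 - <<'E'
from h import *
for n in('top','side'):snap(n,n+'7')
s=get_state();print(s['position'],s['eef_rot'],s['ft_force'],s['torque'])
a=cv2.imread('pics/side7.png')[90:210,155:315];a=cv2.resize(a,None,fx=2.5,fy=2.5,interpolation=cv2.INTER_CUBIC)
b=cv2.imread('pics/top7.png')[90:210,120:270];b=cv2.resize(b,None,fx=2.5,fy=2.5,interpolation=cv2.INTER_CUBIC)
cv2.imwrite('pics/c9.png',np.hstack([a,b]))
E
```

```text
clock: 8.53
position: [0.5528, -0.1057, 0.2879]
eef_rot: [-1.572, 0.003, -1.729]
ft_force: [1.5, 6.3, -4.7]
gripper_width: 0.0223
[ 0.55253498 -0.1068866   0.28784545] [-1.57187917e+00  8.68793570e-04 -1.73059547e+00] [-0.32451442  1.62240851 -2.70071313] [0.17392096 0.02481202 0.08060047]
```

View pics/c9.png

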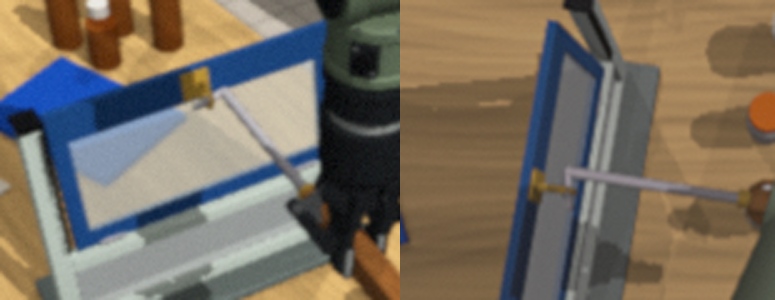

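```bash
python3 -m handwheel '{"xyz":[[-0.0005,-0.003,-0.0004],[-0.001,-0.006,-0.0009],[-0.0014,-0.009,-0.0014],[-0.0019,-0.012,-0.002],[-0.0021,-0.013,-0.0022]],"delta_rot":[[0,0,0],[0,0,0],[0,0,0],[0,0,0],[0,0,0]],"gripper":[0,0,0,0,0]}' 110
python3 - <<'E'
from h import *
snap('top','top8')
s=get_state();print(s['position'],s['eef_rot'],s['ft_force'],s['torque'])
b=cv2.imread('pics/top8.png')[70:250,120:270];b=cv2.resize(b,None,fx=3.3,fy=3.3,interpolation=cv2.INTER_CUBIC)
cv2.imwrite('pics/c10.png',b)
E
```

```text
clock: 9.05
position: [0.5507, -0.1188, 0.2858]
eef_rot: [-1.571, 0.002, -1.729]
ft_force: [0.7, 5.6, -2.8]
gripper_width: 0.0224
[ 0.55069135 -0.11894373  0.28583594] [-1.57136328  0.00181979 -1.72954908] [ 0.65691264  4.80224844 -2.73755661] [ 0.72401204 -0.04418306 -0.0417486 ]
```

View pics/c10.png

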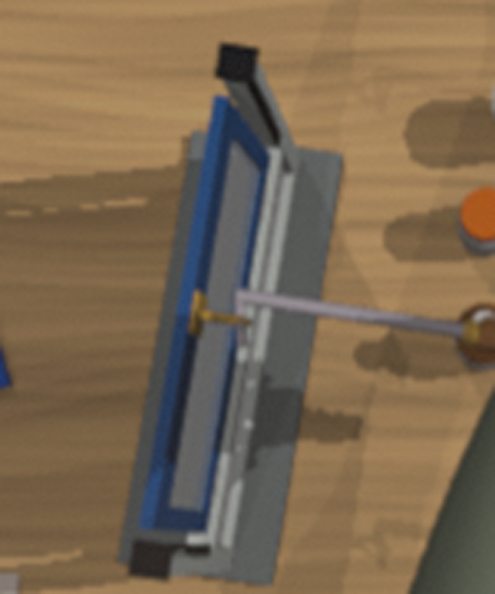

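```bash
python3 -m handwheel '{"xyz":[[-0.0002,-0.0015,-0.0003],[-0.0005,-0.003,-0.0006],[-0.0007,-0.0045,-0.0009],[-0.001,-0.006,-0.0012]],"delta_rot":[[0,0,0],[0,0,0],[0,0,0],[0,0,0]],"gripper":[0,0,0,0]}' 110
python3 -c "
from h import *
s=get_state();print(s['position'],s['ft_force'],s['torque'])"
python3 -m handwheel '{"xyz":[[-0.0002,-0.001,-0.0002],[-0.0003,-0.002,-0.0004]],"delta_rot":[[0,0,0],[0,0,0]],"gripper":[0,0]}' 110
python3 -c "
from h import *
s=get_state();print(s['position'],s['ft_force'],s['torque'])"
```

```text
clock: 9.43
position: [0.5498, -0.1247, 0.2848]
eef_rot: [-1.571, 0.002, -1.729]
ft_force: [1.1, 4.7, -3.5]
gripper_width: 0.0224
[ 0.54977744 -0.12466425  0.28478018] [ 1.08906481  4.74224354 -3.53688136] [ 0.82464542 -0.12828816 -0.04009022]
clock: 9.6
position: [0.5494, -0.1267, 0.2843]
eef_rot: [-1.571, 0.002, -1.729]
ft_force: [1.0, 5.3, -2.9]
gripper_width: 0.0226
[ 0.54944089 -0.12668942  0.28432665] [ 0.98451297  5.25052445 -2.88490938] [ 0.75578257 -0.08683048 -0.00702977]
```

```bash
python3 -m handwheel '{"xyz":[[-0.0002,-0.001,-0.0002],[-0.0003,-0.002,-0.0004]],"delta_rot":[[0,0,0],[0,0,0]],"gripper":[0,0]}' 110
python3 -m handwheel '{"xyz":[[-0.0002,-0.001,-0.0002],[-0.0003,-0.002,-0.0004]],"delta_rot":[[0,0,0],[0,0,0]],"gripper":[0,0]}' 110
python3 -c "
from h import *
s=get_state();print(s['position'],s['ft_force'],s['torque'])"
```

```text
clock: 9.77
position: [0.5492, -0.1285, 0.2839]
eef_rot: [-1.571, 0.002, -1.729]
ft_force: [1.4, 7.8, -3.0]
gripper_width: 0.0227
clock: 9.93
position: [0.549, -0.1288, 0.2833]
eef_rot: [-1.571, 0.007, -1.729]
ft_force: [2.9, 13.2, -4.3]
gripper_width: 0.0227
[ 0.5489798  -0.12875552  0.28333025] [ 2.90961275 13.21608623 -4.31041988] [ 2.1820513  -0.34111184 -0.16504801]
```

```bash
python3 -m handwheel '{"xyz":[[-0.0001,-0.0007,-0.0001],[-0.0002,-0.0014,-0.0003]],"delta_rot":[[0,0,0],[0,0,0]],"gripper":[0,0]}' 110
python3 -c "
from h import *
s=get_state();print(s['position'],s['ft_force'],s['torque'])"
```

```text
clock: 10.1
position: [0.5489, -0.1289, 0.2828]
eef_rot: [-1.572, 0.009, -1.728]
ft_force: [3.0, 16.6, -4.0]
gripper_width: 0.0227
[ 0.54885086 -0.12887975  0.28284435] [ 3.02226229 16.64718271 -3.99541709] [ 2.83247949 -0.42021503 -0.29375814]
```

```bash
python3 -m handwheel '{"xyz":[[-0.0001,-0.0004,0],[-0.0001,-0.0004,0],[-0.0001,-0.0004,0],[-0.0001,-0.0004,0],[-0.0001,-0.0004,0]],"delta_rot":[[0,0,0],[0,0,0],[0,0,0],[0,0,0],[0,0,0]],"gripper":[0,0,0,0,0]}' 110
python3 -c "
from h import *
s=get_state();print(s['position'],s['ft_force'],s['torque'])"
python3 -m handwheel '{"xyz":[[0,0,0],[0,0,0],[0,0,0],[0,0,0]],"delta_rot":[[0,0,0],[0,0,0],[0,0,0],[0,0,0]],"gripper":[0,0,0,0]}' 110
python3 - <<'E'
from h import *
for n in('top','side'):snap(n,n+'9')
s=get_state();print(s['position'],s['eef_rot'],s['ft_force'],s['torque'])
b=cv2.imread('pics/top9.png')[70:250,120:270];b=cv2.resize(b,None,fx=2.6,fy=2.6,interpolation=cv2.INTER_CUBIC)
a=cv2.imread('pics/side9.png')[80:230,155:315];a=cv2.resize(a,None,fx=2.4,fy=468/150,interpolation=cv2.INTER_CUBIC)
cv2.imwrite('pics/c11.png',np.hstack([a,b]))
E
```

```text
clock: 10.52
position: [0.5488, -0.1289, 0.2828]
eef_rot: [-1.572, 0.01, -1.728]
ft_force: [2.7, 15.1, -2.9]
gripper_width: 0.0223
[ 0.54880523 -0.12888511  0.28276132] [ 2.73495174 15.11452957 -2.88964487] [ 2.66318398 -0.50742804 -0.33884182]
clock: 10.85
position: [0.5489, -0.1289, 0.2828]
eef_rot: [-1.572, 0.01, -1.728]
ft_force: [2.7, 15.1, -3.2]
gripper_width: 0.0226
[ 0.54882156 -0.12891059  0.28281354] [-1.57165508  0.009487   -1.72770498] [ 3.3161556  15.94474345 -4.83579995] [ 2.65936034 -0.46461686 -0.32080417]
```

View pics/c11.png

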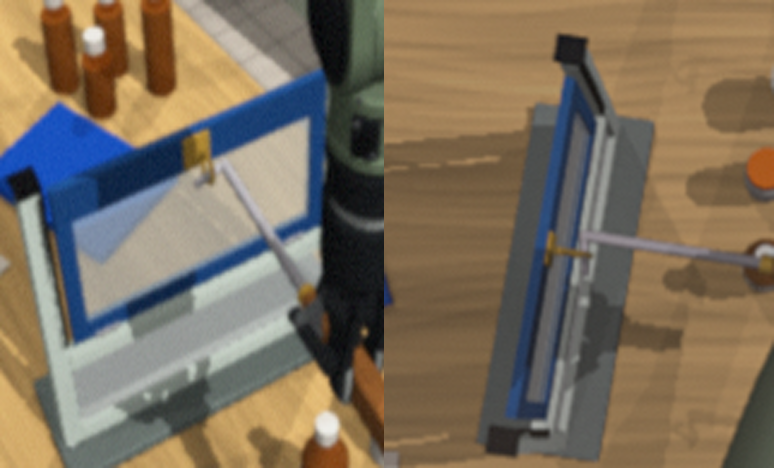

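```bash
python3 - <<'E'
from h import *
for f,box in(('side9',(160,90,288,215)),('side7',(160,90,288,215))):
    c=load(f);hsv=cv2.cvtColor(c['color'],cv2.COLOR_RGB2HSV)
    m=cv2.erode(cv2.inRange(hsv,(100,130,40),(125,255,255)),np.ones((3,3)))
    q=np.array([dep(c,u,v) for v,u in zip(*np.nonzero(m)) if box[0]<u<box[2] and box[1]<v<box[3]])
    q=q[q[:,2]>.13]
    for _ in range(3):
        m0=np.median(q,0) if _==0 else q.mean(0);_a,S,V=np.linalg.svd(q-m0);n=V[2];q=q[abs((q-m0)@n)<.01]
    n=n*-np.sign(n[1]);print(f,len(q),m0,n,'a',np.arcsin(n[2]),'heading',np.arctan2(n[1],n[0])+np.pi,np.std((q-m0)@n),q.max(0))
E
```

```text
side9 825 [0.55314512 0.16010139 0.281637  ] [-0.15899551 -0.9870028  -0.0233646 ] a -0.02336672872482356 heading 1.4110792103152794 0.0013853262213212644 [0.72342034 0.18817627 0.29852817]
side7 761 [0.56544261 0.18026824 0.28050924] [-0.15464659 -0.98342877  0.09461655] a 0.09475829640296106 heading 1.414821172605267 0.0015496137456822697 [0.72970708 0.20847475 0.29763545]
```

```bash
python3 -m handwheel '{"xyz":[[0.0003,0.002,0],[0.0006,0.004,0.0005],[0.001,0.006,0.001],[0.0013,0.008,0.001],[0.0013,0.008,0.001]],"delta_rot":[[0,0,0],[0,0,0],[0,0,0],[0,0,0],[0,0,0]],"gripper":[0,0,0,0,0]}' 110
python3 - <<'E'
from h import *
for n in('top','side'):snap(n,n+'10')
s=get_state();print(s['position'],s['eef_rot'],s['ft_force'],s['torque'])
b=cv2.imread('pics/top10.png')[140:190,150:210];b=cv2.resize(b,None,fx=6.5,fy=6.5,interpolation=cv2.INTER_CUBIC)
a=cv2.imread('pics/side10.png')[115:165,215:275];a=cv2.resize(a,None,fx=6.5,fy=6.5,interpolation=cv2.INTER_CUBIC)
cv2.imwrite('pics/c12.png',np.hstack([a,b]))
E
```

```text
clock: 11.37
position: [0.5501, -0.1259, 0.2847]
eef_rot: [-1.57, -0.001, -1.73]
ft_force: [-0.8, 0.1, -2.0]
gripper_width: 0.0224
[ 0.54997097 -0.12602873  0.28457221] [-1.57035984e+00 -8.28541494e-04 -1.73045347e+00] [-0.33042725 -0.35886579 -2.64570565] [-0.03940829 -0.03179549 -0.030219  ]
```

View pics/c12.png

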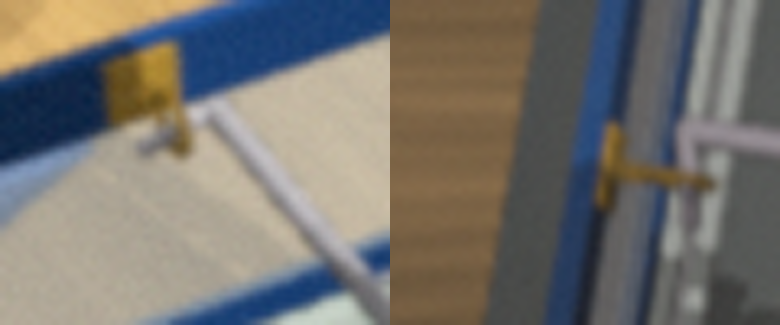

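```bash
python3 -m handwheel '{"xyz":[[0.0004,0.0025,0.0003],[0.0009,0.0055,0.0005],[0.0009,0.0055,0.0005]],"delta_rot":[[0,0,0],[0,0,0],[0,0,0]],"gripper":[0,0,0]}' 110
python3 -m handwheel '{"xyz":[[0.005,-0.0002,0],[0.01,-0.0004,0],[0.015,-0.0006,0],[0.02,-0.0008,0]],"delta_rot":[[0,0,0],[0,0,0],[0,0,0],[0,0,0]],"gripper":[0,0,0,0]}' 110
python3 - <<'E'
from h import *
for n in('top','side'):snap(n,n+'11')
s=get_state();print(s['position'],s['eef_rot'],s['ft_force'],s['torque'])
b=cv2.imread('pics/top11.png')[130:180,150:210];b=cv2.resize(b,None,fx=6.5,fy=6.5,interpolation=cv2.INTER_CUBIC)
a=cv2.imread('pics/side11.png')[115:165,215:275];a=cv2.resize(a,None,fx=6.5,fy=6.5,interpolation=cv2.INTER_CUBIC)
cv2.imwrite('pics/c13.png',np.hstack([a,b]))
E
```

```text
clock: 11.72
position: [0.5508, -0.1197, 0.2849]
eef_rot: [-1.571, 0.0, -1.73]
ft_force: [1.0, -0.8, -2.6]
gripper_width: 0.0224
clock: 12.05
position: [0.5715, -0.121, 0.2848]
eef_rot: [-1.571, -0.0, -1.73]
ft_force: [-0.3, 0.1, -2.3]
gripper_width: 0.0226
[ 0.57174533 -0.12096962  0.28464178] [-1.57051037e+00  2.41697938e-05 -1.72987544e+00] [-0.57152651  0.34020565 -1.33488186] [-0.03591447  0.01692501  0.00586785]
```

View pics/c13.png

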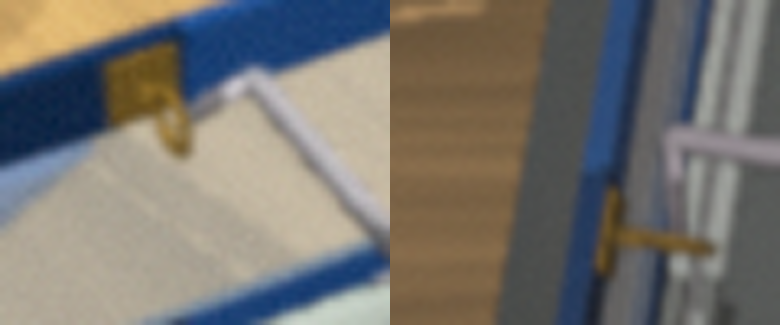

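```bash
python3 -m handwheel '{"xyz":[[0.006,-0.001,0],[0.012,-0.002,0],[0.018,-0.003,0],[0.025,-0.004,0],[0.025,-0.004,0]],"delta_rot":[[0,0,0],[0,0,0],[0,0,0],[0,0,0],[0,0,0]],"gripper":[0,0,0,0,0]}' 110
python3 - <<'E'
from h import *
for n in('top','side'):snap(n,n+'12')
s=get_state();print(s['position'],s['eef_rot'],s['ft_force'],s['torque'])
b=cv2.imread('pics/top12.png')[120:180,150:210];b=cv2.resize(b,None,fx=6.5,fy=6.5,interpolation=cv2.INTER_CUBIC)
a=cv2.imread('pics/side12.png')[105:165,215:275];a=cv2.resize(a,None,fx=6.5,fy=6.5,interpolation=cv2.INTER_CUBIC)
cv2.imwrite('pics/c14.png',np.hstack([a,b]))
E
```

```text
clock: 12.57
position: [0.5972, -0.1252, 0.2847]
eef_rot: [-1.57, -0.0, -1.73]
ft_force: [-0.8, 0.7, -2.2]
gripper_width: 0.0224
[ 0.5960009  -0.12488926  0.28460486] [-1.57125291e+00  3.59228249e-05 -1.73001038e+00] [-0.02549059  0.06606638 -1.90032463] [-0.03141271  0.0561924  -0.00114525]
```

View pics/c14.png

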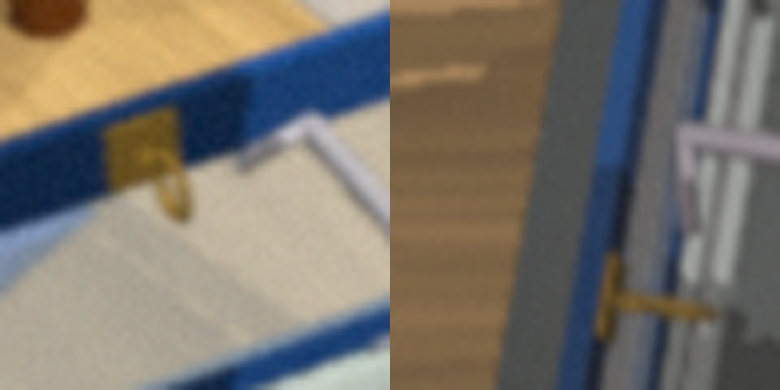

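```bash
python3 -m handwheel '{"xyz":[[-0.004,-0.025,0],[-0.01,-0.06,0.01],[-0.016,-0.1,0.02],[-0.021,-0.13,0.034],[-0.021,-0.13,0.034]],"delta_rot":[[0,0,0],[0,0,0],[0,0,0],[0,0,0],[0,0,0]],"gripper":[0,0,0,0,0]}' 110
python3 -m handwheel '{"xyz":[[-0.03,0,0],[-0.06,0,0],[-0.1,0,0],[-0.1,0,0],[-0.1,0,0]],"delta_rot":[[0,0,0.101],[0,0,0.101],[0,0,0.101],[0,0,0.101],[0,0,0.101]],"gripper":[0,0,0,0,0]}' 110
python3 -m handwheel '{"xyz":[[0,0,0],[0,0,0]],"delta_rot":[[0,0,0],[0,0,0]],"gripper":[0,0]}' 110
python3 - <<'E'
from h import *
for n in('top','side'):snap(n,n+'13')
s=get_state();print(s['position'],s['eef_rot'],s['ft_force'],s['torque'])
b=cv2.imread('pics/top13.png')[185:230,235:295];b=cv2.resize(b,None,fx=6.5,fy=6.5,interpolation=cv2.INTER_CUBIC)
a=cv2.imread('pics/side13.png')[155:200,222:282];a=cv2.resize(a,None,fx=6.5,fy=6.5,interpolation=cv2.INTER_CUBIC)
cv2.imwrite('pics/c15.png',np.hstack([a,b]))
E
```

```text
clock: 13.08
position: [0.5743, -0.261, 0.3214]
eef_rot: [-1.567, -0.005, -1.736]
ft_force: [0.8, 0.3, -2.0]
gripper_width: 0.0223
clock: 13.5
position: [0.4727, -0.254, 0.319]
eef_rot: [-1.572, 0.001, -1.573]
ft_force: [0.2, 0.2, -0.7]
gripper_width: 0.0227
clock: 13.67
position: [0.4758, -0.255, 0.3194]
eef_rot: [-1.569, -0.001, -1.571]
ft_force: [-0.3, -0.4, -1.4]
gripper_width: 0.0224
[ 0.4758669  -0.25495381  0.31898381] [-1.57006593e+00 -3.74722571e-04 -1.57066519e+00] [-0.05039661 -0.8792528  -2.46435019] [-0.05693585 -0.03276905  0.06386116]
```

View pics/c15.png

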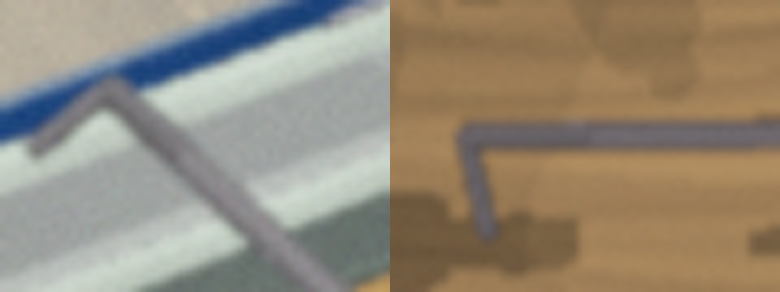

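View pics/side13.png

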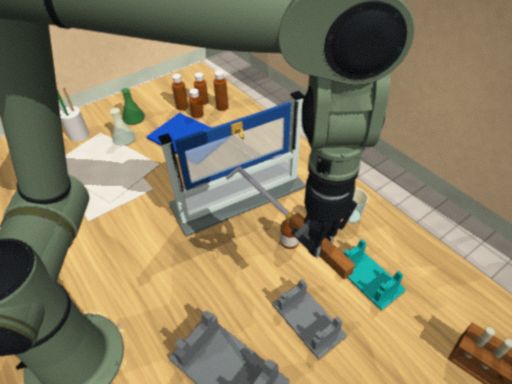

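```bash
python3 -m handwheel '{"xyz":[[0,0,-0.03],[0,0,-0.065],[0,0,-0.1],[0,0,-0.135],[0,0,-0.16]],"delta_rot":[[0,0,0],[0,0,0],[0,0,0],[0,0,0],[0,0,0]],"gripper":[0,0,0,0,0]}' 110
python3 -m handwheel '{"xyz":[[0,0,-0.02],[0,0,-0.04],[0,0,-0.055],[0,0,-0.065],[0,0,-0.065]],"delta_rot":[[0,0,0],[0,0,0],[0,0,0],[0,0,0],[0,0,0]],"gripper":[0,0,0,0,0]}' 110
python3 - <<'E'
from h import *
s=get_state();print(s['position'],s['eef_rot'],s['ft_force'],s['torque'])
c=snap('wrist','w2');snap('top','top14')
b=cv2.imread('pics/top14.png')[190:235,240:300];b=cv2.resize(b,None,fx=6,fy=6,interpolation=cv2.INTER_CUBIC);cv2.imwrite('pics/c16.png',b)
E
```

```text
clock: 14.18
position: [0.4745, -0.254, 0.1558]
eef_rot: [-1.573, 0.002, -1.571]
ft_force: [0.8, 0.2, -2.3]
gripper_width: 0.0229
clock: 14.6
position: [0.4742, -0.254, 0.0916]
eef_rot: [-1.574, 0.002, -1.571]
ft_force: [0.1, 1.0, -2.0]
gripper_width: 0.0226
[ 0.4741713  -0.25397265  0.09157531] [-1.57382122  0.0022386  -1.5708555 ] [ 0.1391699   1.01072408 -1.98057956] [-0.03167894 -0.01521917 -0.03980427]
```

View pics/w2.png

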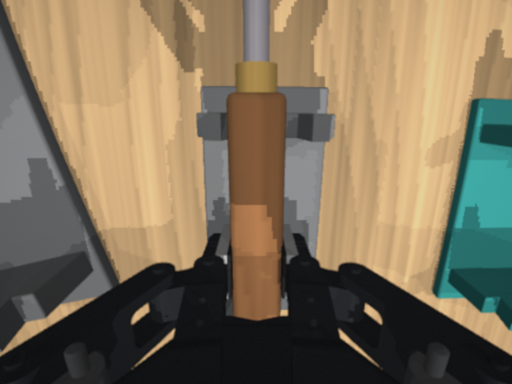

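```bash
python3 -m handwheel '{"xyz":[[0.004,0,0],[0.004,0,-0.005],[0.004,0,-0.01],[0.004,0,-0.015],[0.004,0,-0.018]],"delta_rot":[[0,0,0],[0,0,0],[0,0,0],[0,0,0],[0,0,0]],"gripper":[0,0,0,0,0]}' 110
python3 -m handwheel '{"xyz":[[0,0,-0.001],[0,0,-0.002],[0,0,-0.003]],"delta_rot":[[0,0,0],[0,0,0],[0,0,0]],"gripper":[0,0,0]}' 110
```

```text
clock: 15.12
position: [0.4785, -0.2547, 0.0753]
eef_rot: [-1.571, 0.0, -1.571]
ft_force: [0.5, 0.6, -1.8]
gripper_width: 0.0225
clock: 15.37
position: [0.4788, -0.2549, 0.0728]
eef_rot: [-1.571, -0.0, -1.571]
ft_force: [-0.0, 0.8, -0.8]
gripper_width: 0.0226
```

```bash
python3 -m handwheel '{"xyz":[[0,0,-0.001],[0,0,-0.002],[0,0,-0.002]],"delta_rot":[[0,0,0],[0,0,0],[0,0,0]],"gripper":[0,0,0]}' 110
python3 -m handwheel '{"xyz":[[0,0,-0.0005],[0,0,-0.001],[0,0,-0.001]],"delta_rot":[[0,0,0],[0,0,0],[0,0,0]],"gripper":[0,0,0]}' 60
```

```text
clock: 15.62
position: [0.4789, -0.2549, 0.0713]
eef_rot: [-1.571, -0.0, -1.571]
ft_force: [-1.3, 0.6, 2.2]
gripper_width: 0.0226
clock: 15.87
position: [0.4789, -0.2549, 0.0713]
eef_rot: [-1.57, -0.001, -1.571]
ft_force: [-5.2, 3.0, 12.0]
gripper_width: 0.0223
```

```bash
python3 -m handwheel '{"xyz":[[0,0,0.001],[0,0,0.0015],[0,0,0.0015]],"delta_rot":[[0,0,0],[0,0,0],[0,0,0]],"gripper":[0,0,0]}' 20
python3 -m handwheel '{"xyz":[[0,0,0],[0,0,0],[0,0,0],[0,0,0],[0,0,0]],"delta_rot":[[0,0,0],[0,0,0],[0,0,0],[0,0,0],[0,0,0]],"gripper":[30,40,60,80,100]}' 20
python3 -m handwheel '{"xyz":[[0,0,0],[0,0,0],[0,0,0],[0,0,0.01],[0,0,0.03]],"delta_rot":[[0,0,0],[0,0,0],[0,0,0],[0,0,0],[0,0,0]],"gripper":[100,100,100,100,100]}' 20
python3 -m handwheel '{"xyz":[[0,0,0.04],[0,0,0.08],[0,0,0.12],[0,0,0.15],[0,0,0.15]],"delta_rot":[[0,0,0],[0,0,0],[0,0,0],[0,0,0],[0,0,0]],"gripper":[100,100,100,100,100]}' 20
python3 - <<'E'
from h import *
for n in('top','side','wrist'):snap(n,n+'15')
E
```

```text
clock: 16.12
position: [0.4789, -0.255, 0.0714]
eef_rot: [-1.57, -0.0, -1.571]
ft_force: [0.7, 0.4, -0.1]
gripper_width: 0.0223
clock: 16.53
position: [0.4788, -0.2549, 0.0714]
eef_rot: [-1.571, -0.0, -1.572]
ft_force: [0.8, 0.4, 0.2]
gripper_width: 0.0691
clock: 16.95
position: [0.4772, -0.2538, 0.1002]
eef_rot: [-1.575, 0.003, -1.572]
ft_force: [0.9, -0.4, -0.3]
gripper_width: 0.0859
clock: 17.37
position: [0.4817, -0.2569, 0.2593]
eef_rot: [-1.561, -0.007, -1.571]
ft_force: [0.6, 0.1, -0.3]
gripper_width: 0.0855
```

View pics/wrist15.png

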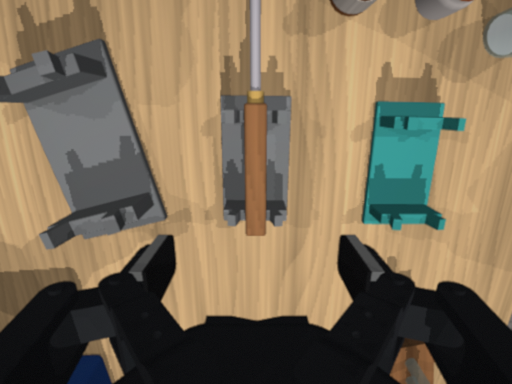

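View pics/side15.png

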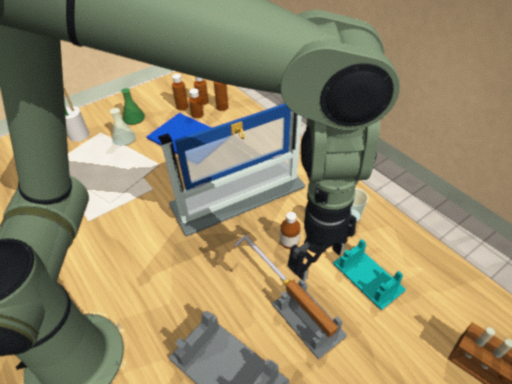

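```bash
python3 - <<'E'
from h import *
c=load('wrist15')
for z,a in((.08,(256,103)),(.08,(256,235)),(.01,(221,96)),(.01,(291,96))):print(a,onz(c,*a,z))
for f in('side15',):
    c=load(f);hsv=cv2.cvtColor(c['color'],cv2.COLOR_RGB2HSV)
    m=cv2.erode(cv2.inRange(hsv,(100,130,40),(125,255,255)),np.ones((3,3)))
    q=np.array([dep(c,u,v) for v,u in zip(*np.nonzero(m)) if 165<u<295 and 90<v<215]);q=q[q[:,2]>.13]
    for _ in range(3):
        m0=np.median(q,0) if _==0 else q.mean(0);_a,S,V=np.linalg.svd(q-m0);n=V[2];q=q[abs((q-m0)@n)<.01]
    n=n*-np.sign(n[1]);print(len(q),m0,'a',np.arcsin(n[2]))
    qq=np.array([dep(c,u,v) for u,v in((300,295),(310,306),(320,318))]);print('handle',qq)
    print('elbow z',dep(c,243,238),dep(c,265,262))
t=load('top15')
for n,u,v,z in(('amber',267.2,168.4,.115),('jar',267.4,134.4,.075),('beaker',280.2,100.6,.085)):pass
d=cv2.absdiff(cv2.imread('pics/top0.png'),cv2.imread('pics/top15.png'))[85:190,250:300];print('bystander diff',d.mean(),d.max(), get_state()['ft_force'])
E
```

```text
(256, 103) [ 0.47929685 -0.17802105  0.08      ]
(256, 235) [ 0.47938304 -0.3253566   0.08      ]
(221, 96) [ 0.43541911 -0.16800859  0.01      ]
(291, 96) [ 0.52343683 -0.16792471  0.01      ]
934 [0.55272092 0.16023805 0.28269899] a -0.04266219935945821
handle [[ 0.4730517  -0.22106543  0.08049936]
 [ 0.47306878 -0.25509794  0.07974906]
 [ 0.47137599 -0.2896121   0.0793009 ]]
elbow z [ 0.46852364 -0.0027502   0.06978546] [ 0.49777972 -0.05758137 -0.00414497]
bystander diff 7.731873015873016 21 [-0.55932492  0.56777485 -0.31268905]
```

```bash
python3 -c "
from bench import *
print(job_done())"
```

```text
the job is handed in; nothing more can be done
None
```

I hooked the eye, pulled the panel shut and held it against its seal. Then I unhooked, laid the pole back in its rack and handed the job in; no verdict was reported.

**Pull:** The wrist read about 15–17 N for roughly 0.9 s against the seal. The highest reading was about 17 N, well under the 25 N limit. These are sampled wrist readings, not the judged contact force.

**Last checks:**
- **Panel:** The pictures show it upright. The depth fit gave -0.02 rad under load and -0.04 rad at the end. Both are negative, so they carry a bias of a few hundredths of a radian, about the size of the 0.04 rad limit.
- **Pole:** It lies centred across the rack with the hook to the rack's +x. The handle top is at about 80 mm, which puts the pole's origin at about 65 mm, and it is level. The views disagreed on where it lies across by about 6 mm: 0.479 m from the wrist, 0.473 m from the side. Either is within 12 mm of the rack's centre.
- **Bystanders:** Comparing the first and last top pictures around them showed no visible change.
- **Robot:** The gripper was open and about 0.15 m above the pole's grasp height. The handover came at about 17.5 s of the 72 s.

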